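# Rack the drill-jig plate

## Task

Two of the three slots of the wooden rack hold jig plates; first take the wood offcut out of the third slot and put it in the scrap bin. Then lay the long aluminium jig plate lengthwise on the sloping steel rest with its lower end against the ledge, let go, take it again by its upper end, and stand it on end in the freed slot, down to the slot's floor and about the middle of the slot's length. Leave the two stored plates standing as they are.

Things in the scene. Friction and masses are not known exactly. Their poses are not given: they have to be found in the camera images.
- plate: The long flat aluminium jig plate to be stored, 160 x 60 x 14 mm (x long, y wide, z thick), with five dark drill bushings flush in it (one in the middle, one near each corner), about 0.25 to 0.5 kg. It starts lying flat on the bench. Origin: centre of its underside, z up through its thickness. It is the same either way round and either side up.
- plate_mid (a point): Middle of the jig plate (7 mm above its origin along its z), axes as the plate's.
- offcut: Chunky piece of pale wood, 60 x 16 x 98 mm (x, y, z), that stands on end in one slot of the rack and sticks out 42 mm above the block; its topmost 18 mm are only 44 mm long (from x = -30 to 14 mm). Origin: centre of its underside, z up, x along the slot.
- rack: Fixed wooden block, 100 x 182 x 70 mm (x, y, z), with three straight slots sawn into it from above along its x, open at both ends, at y = -56, 0 and 56 mm; each slot is 22 mm wide, with its floor 14 mm above the bench (56 mm deep). Origin: centre of its underside. It stands on the left or the right of the bench.
- slot0 (a point): Centre of the floor of the rack's slot at y = -56 mm; axes as the rack's.
- slot1 (a point): Centre of the floor of the rack's middle slot; axes as the rack's.
- slot2 (a point): Centre of the floor of the rack's slot at y = 56 mm; axes as the rack's.
- stored_a: Jig plate already stored, standing upright in a slot: 80 mm along the slot (x), 14 mm thick (y), 108 mm tall (z), top corners notched. Origin: centre of its underside. To be left alone.
- stored_b: Jig plate already stored, standing upright in a slot: 64 mm along the slot (x), 14 mm thick (y), 100 mm tall (z), square corners. Origin: centre of its underside. To be left alone.
- rest: Fixed steel rest on a 110 x 70 mm foot: a plain board 46 mm wide that slopes up at 45 degrees towards its +x, with a ledge square to the board along its lower end, standing out 23 mm from the board's face. The board runs 100 mm up from the ledge, so that the jig plate laid on it sticks out 60 mm beyond its upper end. Origin: centre of the foot's underside, on the bench.
- rest_corner (a point): Middle of the inner corner where the rest's board face meets its ledge, 22 mm above the bench, at x = -50 mm of the rest; axes as the rest's: up the slope is (1, 0, 1)/sqrt 2, out of the board's face is (-1, 0, 1)/sqrt 2.
- bin: Fixed open scrap bin of grey sheet metal, 200 x 160 x 90 mm (x, y, z), walls and floor 5 mm. Origin: centre of its underside. It stands left or right on the bench, where the rack is not.
There are look-alikes about, which are no part of the job. Leave any blue or green look-alike of the offcut alone.

How it is judged (in metres and radians):
On the way, in this order (a step that is already met when the one before it is completed fails the run):
1. the offcut lies in the scrap bin, let go (x of offcut in the frame of bin between -0.1 and 0.1 m and y of offcut in the frame of bin between -0.08 and 0.08 m and z of offcut in the frame of bin between -0.01 and 0.11 m and contact force between the fingers and offcut below 0.1 N), for 0.2 s.
2. the jig plate lies lengthwise on the sloping rest, let go and at rest (x of plate_mid in the frame of rest_corner between 0.035 and 0.07 m and y of plate_mid in the frame of rest_corner between -0.02 and 0.02 m and z of plate_mid in the frame of rest_corner between 0.05 and 0.08 m and angle between the x axis of plate and the z axis of rack, either way round between 0.65 and 0.92 rad and contact force between the fingers and plate below 0.1 N and linear speed of plate below 0.03 m/s and contact force between plate and rest above 0.5 N), for 0.3 s.
At the end, for the whole second after the job is handed in: The jig plate stands on end on the floor of the freed slot, within 0.2 rad of vertical and 30 mm of the middle of the slot's length; the offcut lies in the bin; the stored plates are within 20 mm of where they were and within 0.25 rad of upright; all at rest (x of plate_mid in the frame of rack between -0.03 and 0.03 m and y of plate_mid in the frame of rack between -0.075 and 0.075 m and z of plate_mid in the frame of rack between 0.075 and 0.1 m and angle between the x axis of plate and the z axis of rack, either way round below 0.2 rad and linear speed of each of plate, offcut below 0.02 m/s and x of offcut in the frame of bin between -0.1 and 0.1 m and y of offcut in the frame of bin between -0.08 and 0.08 m and z of offcut in the frame of bin between -0.01 and 0.11 m and distance of each of stored_a, stored_b from where it was at the start of the episode below 0.02 m and angle between each of stored_a, stored_b's own z axis and vertical below 0.25 rad); the robot touches nothing.
It fails at once if a stored plate is shoved or pulled out (moved more than 30 mm) (distance of any of stored_a, stored_b from where it was at the start of the episode above 0.03 m).
It also fails if it takes over 72 s, if anything falls off the work surface, if the arm or the gripper's body presses on something with over 40 N, if the wrist force passes 120 N, or if a joint passes its speed limit or range.

## Robot

A 6-joint arm with a two-finger parallel gripper is mounted at the origin on the work surface. World frame = base frame: x ahead of the robot, y to its left, z up, the work surface at z = 0. Lengths are in mm, angles in rad, forces in N, time in s.
With the tool pointing down it reaches from about 325 to 750 mm from the base axis. Payload 7.6 kg.
Tool frame: the origin (TCP) lies between the finger pads; the fingertips stand ctrl.tip_reach ahead of it and the grasp point (between the pads) is the TCP (ctrl.tip_reach is the distance from the TCP to the fingertips, in mm); z points along the fingers, x is the direction in which the jaws open and shut, and the axes are right-handed (so a half turn about z gives the same grasp; the last joint's range is limited). The gripper opens to 85 mm and grips with 20 to 120 N. Pads are 22 mm wide; open, the fingers measure 114 mm over their backs; the gripper's body (76 mm by 85 mm) begins 54 mm behind the grasp point. The pads swing forward as they close: fully open they stand 13 mm farther back than shut.
Start: joints at [-1.263, 0.052, 1.401, -0, 1.689, -0.07], TCP at [193.685, -487.986, 250.323] pointing down, gripper open.
Joint ranges: [-2.9, 2.9], [-0.91, 2.17], [0.12, 2.37], [-1.06, 4.2], [0.26, 2.73], [-2.93, 2.93]. Speed limits (rad/s): [2.57, 2.57, 3.01, 3.14, 3.14, 3.14].

## Interface

Orientations are given as a unit quaternion [x, y, z, w].
In Python, from station import ctrl gives the robot as it stands. The module is installed in compiled form; this text tells all that it offers.
- The arm moves only by the shell command python3 -m crank 'ROWS' [FORCE]. ROWS is JSON, one flat list of numbers, 7 for each row, row after row: the finger opening in m, from 0 to 0.0854, then the shift along the tool's x, y, z in m, then the turn, a rotation vector about the tool's x, y, z in rad. In form: [hand, x, y, z, wx, wy, wz, hand, x, y, z, wx, wy, wz, ...]. A call has 1 to 20 rows; each row shifts and turns the pose as measured when the row begins, along the tool's axes as they then stand; what a row does not reach is not made up. A row lasts 1/10 s, in which the tool goes at most 50 mm and 8.59 degrees, less where a joint would pass 70% of its speed; a pose out of reach is approached as far as the arm can. A call is refused whole if a number of a shift passes 0.05 or a number of a turn 0.15, either way. A call with a gripper value outside its range is refused whole. The fingers move at their own pace and stop on an object; FORCE is the grip in N (left out, the last holds). Time passes only in rows, so rows that do not move let the fingers close. It gives the time, the measured TCP pose, the force and the opening at its end, in the units of the state.
- ctrl.get_obs(): the state, without advancing time (a new reading comes with each control period).
- ctrl.grab_frame(name): name is "side" or "top" or "wrist"; returns (picture, depth): 400x640x3 uint8, blue, green, red; 400x640 float32, mm along the optical axis (not along the pixel's ray), 0 where there is no reading.
- ctrl.camera_model(name): a dict with "intrinsics" (3x3 intrinsics, pixels), "origin" and "orientation" of the camera in the world. Camera axes: x right, y up, looking along -z (the intrinsics and any distortion apply to the point x, -y, -z); pixel columns grow to the right and rows downward; lengths in mm; the calibration is good to about 2 mm. A picture is of the moment at which its call begins: read the wrist's pose just before it. camera_model takes no time and is no camera call; for the wrist camera it gives the pose at the moment of the call.
- ctrl.sign_off(): hands the job in, once; it reports no verdict.
The state is a dict: "clock": time; "joint_pos": joint angles; "qvel": joint speeds; "joint_efforts": joint torques, N m; "tcp_pos": TCP position; "tcp_rot": TCP orientation; "force": force on the tool from outside, world axes, zero at the start; "wrist_torque": the same for the moment, N m; "grip_width": finger opening in mm.
Only numpy, scipy, OpenCV 4.12 (cv2) and the standard library are available. Lean on these libraries where they do the work, as an engineer would, in place of code of your own. Each camera call takes 0.05 s, during which the arm holds its last target. There are 200 camera calls.

## Working session

There is one attempt and no reset: what is moved stays moved. The work goes in short steps, Python scripts to look and compute and a shell command to move; the robot and the scene stay as the last step left them, time stands still between calls to the robot, and variables do not carry over. Pictures are saved under pics/ and viewed, about 8 in all and at most 12, crops included, and the job is handed in when it is done.

```bash
mkdir -p pics; cat > h.py <<'E'
import numpy as np,cv2
from scipy.spatial.transform import Rotation as R
from station import ctrl
def grab(n):
    m=ctrl.camera_model(n); p,d=ctrl.grab_frame(n); return p,d,m
def cloud(d,m):
    K=np.array(m['intrinsics']);v,u=np.mgrid[:d.shape[0],:d.shape[1]]
    P=np.stack([(u-K[0,2])/K[0,0]*d,-(v-K[1,2])/K[1,1]*d,-d],-1)
    return P@R.from_quat(m['orientation']).as_matrix().T+np.array(m['origin'])
E
python3 - <<'E'
from h import *
print(ctrl.get_obs(),ctrl.tip_reach)
for n in('top','side'):
    p,d,m=grab(n);print(n,m,d.min(),d.max());cv2.imwrite(f'pics/{n}0.png',p);np.savez(f'{n}0.npz',p=p,d=d,X=cloud(d,m))
E
```

```text
{'clock': 0.0, 'joint_pos': array([-1.26330889e+00,  5.28690415e-02,  1.40175157e+00,  3.12523204e-05,
        1.68855825e+00, -7.02762244e-02]), 'qvel': array([ 3.45187236e-04, -3.09170715e-04,  1.70736407e-03, -2.06538102e-04,
        2.24969700e-03,  1.16540347e-06]), 'joint_efforts': array([ 1.95588545e-04, -3.81661749e+01, -3.60189629e+01,  2.34895111e-06,
        6.18127073e-03, -7.32509136e-06]), 'tcp_pos': array([ 193.6022272 , -487.71301677,  249.44194312]), 'tcp_rot': array([ 8.27298393e-01, -5.61762173e-01, -6.13630124e-04, -5.02705144e-04]), 'force': array([-0.42282006, -0.31787314, -0.00885967]), 'wrist_torque': array([ 0.01634976,  0.02299903, -0.00530565]), 'grip_width': 85.39199901298016} 19.0
top {'intrinsics': array([[404.25847749,   0.        , 312.86079868],
       [  0.        , 404.25847749, 201.87249828],
       [  0.        ,   0.        ,   1.        ]]), 'origin': array([ 281.4113167 ,  -48.63036417, 1462.02321482]), 'orientation': array([ 0.06804548, -0.07098601, -0.69936911,  0.70796444])} 0.0 2420.679
side {'intrinsics': array([[456.58755929,   0.        , 320.19288006],
       [  0.        , 456.58755929, 197.00716654],
       [  0.        ,   0.        ,   1.        ]]), 'origin': array([  283.94845232, -1151.58501321,   894.60974489]), 'orientation': array([ 0.44477641, -0.05319238, -0.12100103,  0.88583478])} 0.0 3562.9448
```

View pics/top0.png

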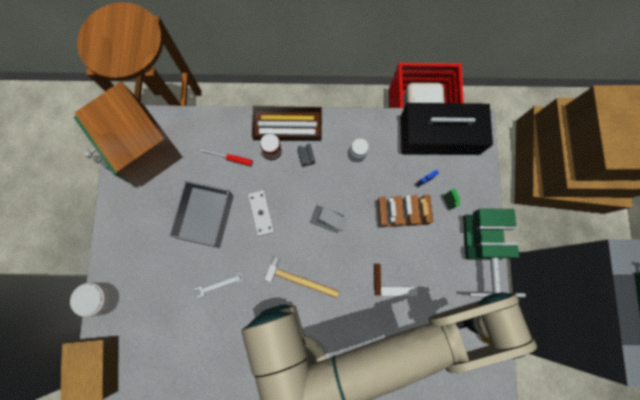

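View pics/side0.png

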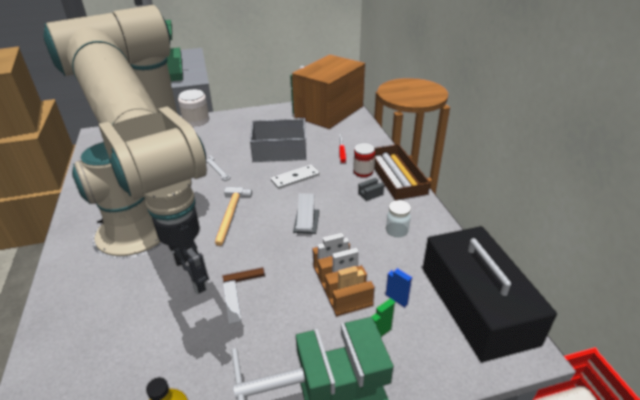

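The top view shows the bin at (203,213), the plate at (261,212), the rest at (328,217) and the rack at (405,210). The stored plates are in the rack's left and middle slots, and the offcut is in the right one at about (427,207). The side view agrees; the blue and green look-alikes stand beyond the rack.

```bash
python3 - <<'E'
from h import *
z=np.load('top0.npz');p,X=z['p'],z['X']
v,u=np.mgrid[:400,:640]
def rep(name,box,lo,hi,extra=None):
    a,b,c,e=box
    k=(u>=a)&(u<b)&(v>=c)&(v<e)&(X[...,2]>lo)&(X[...,2]<hi)
    if extra is not None:k&=extra
    q=X[k]
    if len(q)<5: print(name,len(q));return
    r=cv2.minAreaRect(q[:,:2].astype(np.float32))
    print(name,len(q),'rect',np.round(r[0],1),np.round(r[1],1),round(r[2],1),'z',np.round(np.percentile(q[:,2],[5,50,95]),1))
hsv=cv2.cvtColor(p,cv2.COLOR_BGR2HSV)
print('table z',np.median(X[240:260,200:300,2]))
rep('plate',(240,282,180,245),8,25)
rep('platebright',(240,282,180,245),-10,40,hsv[...,2]>170)
rep('bin',(165,240,170,255),70,110)
rep('binall',(165,240,170,255),30,110)
rep('rackblock',(370,440,185,235),50,78)
rep('racktall',(370,440,185,235),85,125)
for a,b in((385,400),(401,416),(417,440)):rep('t',(a,b,185,235),85,125)
rep('rest',(305,355,195,240),12,120)
rep('restfoot',(305,355,195,240),3,12)
for lo in range(10,110,15):rep('rest%d'%lo,(305,355,195,240),lo,lo+15)
c=[cv2.resize(p[y0:y1,x0:x1],None,fx=s,fy=s,interpolation=cv2.INTER_CUBIC) for x0,x1,y0,y1,s in((370,470,165,240,8),)]
cv2.imwrite('pics/c.png',c[0])
z=np.load('side0.npz');p,X=z['p'],z['X']
cv2.imwrite('pics/cs.png',cv2.resize(p[170:320,280:420],None,fx=4,fy=4,interpolation=cv2.INTER_CUBIC))
for a,b,c_,d_ in((310,380,230,310),):
  for lo,hi in((62,76),(92,115)):
    rep('side rack',(a,b,c_,d_),lo,hi)
for lo in range(10,110,15):rep('srest%d'%lo,(285,325,190,240),lo,lo+15)
E
```

```text
table z 0.0735219370866389
plate 702 rect [524.6 105.5] [209.9 141. ] 27.1 z [ 9.1 13.7 18.8]
platebright 589 rect [530.4 137.7] [157.4  59.3] 14.4 z [ 8.2 13.5 18.8]
bin 507 rect [514.9 340.1] [162.2 200.2] 78.2 z [72.4 86.7 93. ]
binall 965 rect [514.9 340. ] [162.2 200.3] 78.2 z [34.6 72.4 92. ]
rackblock 983 rect [ 538.7 -377.2] [101.2 184.2] 3.4 z [57.5 69.6 75.4]
racktall 364 rect [ 539.3 -376.4] [ 79.8 130.9] 8.0 z [ 89.9 110.6 121.9]
t 134 rect [ 531.4 -321.4] [79.9 16.1] 4.1 z [ 89.9 109.3 124. ]
t 119 rect [ 547.4 -376.8] [64.9 16. ] 3.6 z [ 91.3 112.1 117.7]
t 111 rect [ 543.3 -433.1] [61.7 17.9] 1.7 z [ 89.9 109.3 116.2]
rest 388 rect [ 508.4 -110.5] [123.2  67.6] 71.5 z [15.1 46.8 89.9]
restfoot 504 rect [ 517.6 -114.8] [163.2 180.4] 0.6 z [ 3.2  5.5 11. ]
rest10 103 rect [ 506.9 -114.4] [135.   69.1] 69.7 z [10.2 12.  24.2]
rest25 110 rect [ 495.2 -148.9] [41.3 46.5] 70.2 z [26.1 32.6 39.1]
rest40 64 rect [ 488.2 -129.9] [60.  54.3] 42.2 z [40.7 46.8 52.9]
rest55 55 rect [ 509.7 -107.6] [21.9 45.2] 68.4 z [56.5 62.6 69.6]
rest70 60 rect [514. -97.] [23.8 45.2] 69.6 z [71.2 77.1 83.8]
rest85 47 rect [518.8 -85.7] [15.2 45.7] 64.2 z [85.9 88.8 95.5]
rest100 0
side rack 1019 rect [ 538.7 -379.2] [101.2 185.1] 3.9 z [63.9 68.3 73.9]
side rack 687 rect [ 546.8 -432.4] [ 80.2 241.8] 7.6 z [ 93.1 104.8 113.5]
srest10 68 rect [ 512.4 -140.6] [78.4 44.3] 27.6 z [12.5 20.2 24.5]
srest25 147 rect [ 499.3 -137.2] [73.4 45. ] 71.7 z [25.8 33.2 39.5]
srest40 114 rect [ 496.5 -142.6] [66.8 46.6] 66.7 z [40.6 48.2 54.2]
srest55 112 rect [ 509.3 -111.4] [24.5 45.2] 73.3 z [55.4 62.1 69.3]
srest70 108 rect [515.5 -95.5] [23.2 46.4] 72.0 z [70.5 77.6 83.8]
srest85 48 rect [519.  -87.4] [11.6 45. ] 72.0 z [85.2 87.9 92. ]
srest100 0
```

View pics/cs.png

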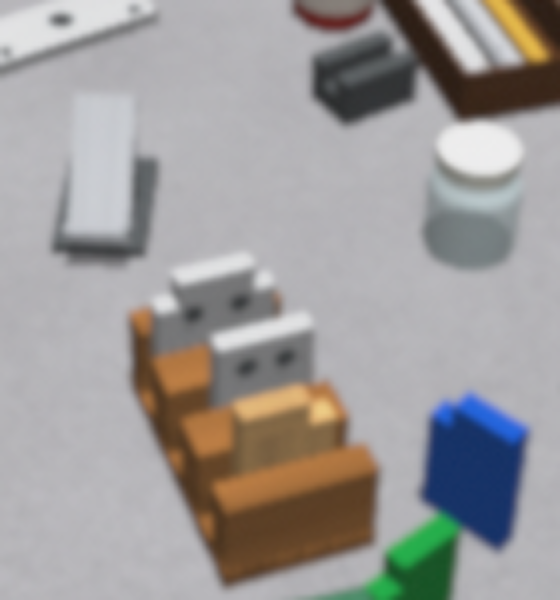

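The crop shows the offcut in the near slot, with its notch at the right (+x) end at crop (322,410). The two notched and square plates stand in the other slots. The rest's low end points towards the rack, so its rest_corner is at about (496,-148) with a yaw of about 70°.

```bash
cat >> h.py <<'E'
def rot(zdir,xdir):
    z=np.array(zdir,float);z/=np.linalg.norm(z);x=np.array(xdir,float);x-=z*(x@z);x/=np.linalg.norm(x)
    return np.stack([x,np.cross(z,x),z],1)
def yaw(a):a=np.radians(a);return np.array([np.cos(a),np.sin(a),0])
def go(pos,M):
    o=ctrl.get_obs();C=R.from_quat(o['tcp_rot']);d=np.array(pos)-o['tcp_pos']
    cands=[M,M@np.diag([-1,-1,1])]
    for T in cands:
        rv=(C.inv()*R.from_matrix(T)).as_rotvec()
        print('turn',np.round(rv,3),'shift now',np.round(C.inv().apply(d)/1000,4),'shift after turn',np.round(T.T@d/1000,4))
    print('t',round(o['clock'],2),'tcp',np.round(o['tcp_pos'],1),'F',np.round(o['force'],1),'w',round(o['grip_width'],1),'j',np.round(o['joint_pos'],2))
E
python3 - <<'E'
from h import *
go((541,-433,180),rot((0,0,-1),yaw(-86.3)))
E
```

```text
turn [0.    0.001 0.313] shift now [ 0.0774 -0.3431  0.0695] shift after turn [-0.0322 -0.3502  0.0696]
turn [-2.000e-03  0.000e+00 -2.828e+00] shift now [ 0.0774 -0.3431  0.0695] shift after turn [0.0322 0.3502 0.0696]
t 0.1 tcp [ 193.6 -487.7  249.6] F [-0.1  0.4  0. ] w 85.0 j [-1.26  0.05  1.4   0.    1.69 -0.07]
```

```bash
python3 -m crank '[0.045,0,0,0,0,0,0.105, 0.045,0,0,0,0,0,0.105, 0.045,0,0,0,0,0,0.103, 0.045,-0.004,-0.044,0,0,0,0, 0.045,-0.004,-0.044,0,0,0,0, 0.045,-0.004,-0.044,0.01,0,0,0, 0.045,-0.004,-0.044,0.01,0,0,0, 0.045,-0.004,-0.044,0.01,0,0,0, 0.045,-0.004,-0.044,0.01,0,0,0, 0.045,-0.004,-0.044,0.01,0,0,0, 0.045,-0.004,-0.042,0.01,0,0,0, 0.045,0,0,0,0,0,0]' 40
python3 - <<'E'
from h import *
go((541,-433,180),rot((0,0,-1),yaw(-86.3)))
p,d,m=grab('wrist');X=cloud(d,m);cv2.imwrite('pics/w1.png',p)
k=(X[...,2]>88)&(X[...,2]<130)&(d>0);v,u=np.mgrid[:400,:640]
n,lab=cv2.connectedComponents(k.astype(np.uint8))
for i in range(1,n):
    q=X[lab==i]
    if len(q)>200:
        r=cv2.minAreaRect(q[:,:2].astype(np.float32));print(len(q),r,np.percentile(q[:,2],[5,50,95]),(u[lab==i].mean(),v[lab==i].mean()))
E
```

```text
clock: 1.3
tcp_pos: [552.2, -434.5, 177.3]
tcp_rot: [0.723, -0.691, -0.007, -0.001]
force: [-0.4, 0.3, -1.2]
grip_width: 45.0
turn [ 0.009  0.011 -0.019] shift now [-0.0021  0.0111 -0.0026] shift after turn [-0.0022  0.0111 -0.0027]
turn [ 0.017 -0.014  3.123] shift now [-0.0021  0.0111 -0.0026] shift after turn [ 0.0022 -0.0111 -0.0027]
t 1.3 tcp [ 552.2 -434.5  177.3] F [-0.4  0.3 -1.2] w 45.0 j [-0.72  0.61  0.87  0.    1.68  0.81]
2605 ((659.3075561523438, -468.9678649902344), (16.117870330810547, 44.774497985839844), 30.74313735961914) [95.29608859 96.59912687 97.8025518 ] (np.float64(388.48253358925143), np.float64(41.56698656429943))
2255 ((586.0707397460938, -544.071044921875), (44.7703857421875, 17.00105857849121), 23.156137466430664) [90.4026263  96.56985209 97.7526833 ] (np.float64(493.7246119733925), np.float64(175.54944567627496))
3214 ((545.8663940429688, -377.96240234375), (64.42594909667969, 15.270503044128418), 3.8861799240112305) [ 92.14869952 112.40649939 113.65631017] (np.float64(226.81829495955196), np.float64(224.01742377100186))
5338 ((530.60107421875, -322.9164123535156), (80.52301788330078, 16.09270668029785), 3.772559642791748) [ 91.14217034 111.10391071 121.44135703] (np.float64(141.72630198576246), np.float64(243.98351442487822))
2486 ((541.445068359375, -434.068603515625), (61.08236312866211, 15.990494728088379), 3.6591296195983887) [ 92.15776781 110.45443689 111.73157517] (np.float64(315.54465004022524), np.float64(237.831456154465))
5906 ((494.2998046875, -614.8649291992188), (51.62177276611328, 94.64935302734375), 69.01802825927734) [ 93.85214244 112.55527216 128.32544244] (np.float64(579.9388757196072), np.float64(304.9497121571283))
```

View pics/w1.png

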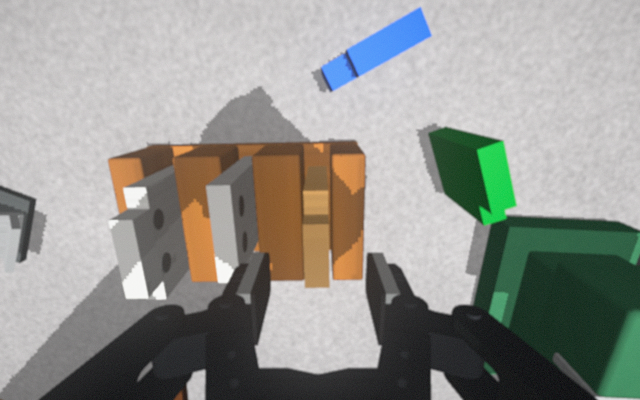

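The wrist view shows the offcut upright at (316,238) between the open fingers; its centre measures (541,-434) with a yaw of 3.7°. I go down and grip it.

```bash
python3 -m crank '[0.045,-0.001,0.014,0,0.009,0.011,-0.019, 0.045,0,0,0,0,0,0, 0.045,0,0,0.04,0,0,0, 0.045,0,0,0.043,0,0,0, 0.045,0,0,0,0,0,0]' 60
python3 - <<'E'
from h import *
go((537,-434,94),rot((0,0,-1),yaw(-86.3)))
E
```

```text
clock: 1.85
tcp_pos: [534.3, -438.5, 98.6]
tcp_rot: [0.727, -0.686, 0.004, 0.001]
force: [-0.6, 0.2, -1.3]
grip_width: 45.1
turn [-0.004 -0.007 -0.006] shift now [-0.0043 -0.0029  0.0046] shift after turn [-0.0043 -0.0029  0.0046]
turn [-0.011  0.007  3.135] shift now [-0.0043 -0.0029  0.0046] shift after turn [0.0043 0.0029 0.0046]
t 1.85 tcp [ 534.3 -438.5   98.6] F [-0.6  0.2 -1.3] w 45.1 j [-0.74  0.6   1.03 -0.    1.5   0.77]
```

```bash
python3 -m crank '[0.045,-0.0043,-0.003,0.004,-0.004,-0.007,-0.006, 0.045,0,0,0,0,0,0, 0,0,0,0,0,0,0, 0,0,0,0,0,0,0, 0,0,0,0,0,0,0, 0,0,0,0,0,0,0]' 60
python3 -m crank '[0,0,0,-0.02,0,0,0, 0,0,0,-0.04,0,0,0, 0,0,0,-0.04,0,0,0, 0,0,0,-0.04,0,0,0, 0,0,0,0,0,0,0]'
python3 - <<'E'
from h import *
for b in(-101.8,-11.8):go((515,340,190),rot((0,0,-1),yaw(b)))
E
```

```text
clock: 2.45
tcp_pos: [539.2, -436.0, 104.9]
tcp_rot: [0.729, -0.684, 0.005, -0.001]
force: [-0.8, 0.8, -1.0]
grip_width: 14.8
clock: 2.95
tcp_pos: [537.4, -435.4, 249.6]
tcp_rot: [0.729, -0.685, 0.005, -0.0]
force: [-0.1, -0.0, 1.1]
grip_width: 15.3
turn [-0.008 -0.006  0.268] shift now [-0.7757 -0.0257  0.0542] shift after turn [-0.7544  0.1805  0.0596]
turn [ 0.009 -0.011 -2.873] shift now [-0.7757 -0.0257  0.0542] shift after turn [ 0.7544 -0.1805  0.0596]
t 2.95 tcp [ 537.4 -435.4  249.6] F [-0.1 -0.   1.1] w 15.3 j [-0.73  0.54  0.82 -0.    1.77  0.77]
turn [-1.000e-03 -1.100e-02 -1.302e+00] shift now [-0.7757 -0.0257  0.0542] shift after turn [-0.1805 -0.7544  0.0596]
turn [-1.100e-02  1.000e-03  1.839e+00] shift now [-0.7757 -0.0257  0.0542] shift after turn [0.1805 0.7544 0.0596]
t 2.95 tcp [ 537.4 -435.4  249.6] F [-0.1 -0.   1.1] w 15.3 j [-0.73  0.54  0.82 -0.    1.77  0.77]
```

```bash
python3 -m crank '[0,-0.03,-0.002,0,0,0,0, 0,-0.048,-0.002,0,0,0,0, 0,-0.048,-0.002,0,0,0,0, 0,-0.048,-0.002,0,0,0,0, 0,-0.048,-0.002,0,0,0,0, 0,-0.048,-0.002,0,0,0,0, 0,-0.048,-0.002,0,0,0,0, 0,-0.048,-0.002,0,0,0,0, 0,-0.048,-0.002,0,0,0,0, 0,-0.048,-0.002,0,0,0,0, 0,-0.048,-0.002,0,0,0,0, 0,-0.048,-0.002,0,0,0,0, 0,-0.048,-0.002,0,0,0,0, 0,-0.048,-0.001,0,0,0,0, 0,-0.048,-0.001,0,0,0,0, 0,-0.048,0,0,0,0,0, 0,-0.03,0,0,0,0,0, 0,0,0,0,0,0,0]'
python3 - <<'E'
from h import *
go((515,340,102),rot((0,0,-1),yaw(-101.8)))
E
```

```text
clock: 4.75
tcp_pos: [516.1, 372.1, 235.4]
tcp_rot: [0.726, -0.687, 0.011, -0.001]
force: [0.1, 0.3, -0.5]
grip_width: 15.0
turn [-0.018 -0.012  0.261] shift now [0.0301 0.0049 0.1338] shift after turn [ 0.0316 -0.0055  0.1334]
turn [ 0.017 -0.026 -2.88 ] shift now [0.0301 0.0049 0.1338] shift after turn [-0.0316  0.0055  0.1334]
t 4.75 tcp [516.1 372.1 235.4] F [ 0.1  0.3 -0.5] w 15.0 j [ 0.57  0.37  1.07 -0.02  1.7   2.09]
```

```bash
python3 -m crank '[0,0.03,0.005,0,-0.018,-0.012,0.13, 0,0,0,0,0,0,0.13, 0,0,0,0.04,0,0,0, 0,0,0,0.04,0,0,0, 0,0,0,0.03,0,0,0, 0,0,0,0.018,0,0,0, 0,0,0,0,0,0,0]'
python3 - <<'E'
from h import *
go((515,340,102),rot((0,0,-1),yaw(-101.8)))
E
```

```text
clock: 5.45
tcp_pos: [514.0, 336.8, 103.0]
tcp_rot: [-0.626, 0.78, -0.002, 0.001]
force: [-0.6, -0.1, -1.3]
grip_width: 15.3
turn [-0.003 -0.001 -0.012] shift now [-0.0033 -0.0003  0.001 ] shift after turn [-0.0033 -0.0004  0.001 ]
turn [-2.000e-03  5.000e-03  3.129e+00] shift now [-0.0033 -0.0003  0.001 ] shift after turn [0.0033 0.0004 0.001 ]
t 5.45 tcp [514.  336.8 103. ] F [-0.6 -0.1 -1.3] w 15.3 j [ 0.52  0.39  1.31 -0.    1.44  2.31]
```

```bash
python3 -m crank '[0.05,0,0,0,0,0,0, 0.05,0,0,0,0,0,0, 0.06,0,0,0,0,0,0, 0.06,0,0,-0.03,0,0,0, 0.06,0,0,-0.04,0,0,0, 0.06,0,0,-0.04,0,0,0, 0.08,0,0,0,0,0,0]'
python3 - <<'E'
from h import *
p,d,m=grab('top');cv2.imwrite('pics/t2.png',cv2.resize(p[160:270,150:310],None,fx=4,fy=4,interpolation=cv2.INTER_CUBIC))
p,d,m=grab('side')
go((530,138,150),rot((0,0,-1),yaw(-75.6)))
cv2.imwrite('pics/s2.png',cv2.resize(p[100:200,230:350],None,fx=4,fy=4,interpolation=cv2.INTER_CUBIC))
E
```

```text
clock: 6.15
tcp_pos: [515.4, 336.4, 225.0]
tcp_rot: [-0.625, 0.78, -0.003, 0.006]
force: [0.8, 0.2, 1.0]
grip_width: 72.6
turn [-0.005 -0.001 -0.471] shift now [ 0.1894 -0.0583  0.0692] shift after turn [0.1954 0.0337 0.0688]
turn [-2.000e-03  7.000e-03  2.671e+00] shift now [ 0.1894 -0.0583  0.0692] shift after turn [-0.1954 -0.0337  0.0688]
t 6.25 tcp [514.  335.6 218.8] F [-0.8  0.2 -0.3] w 80.1 j [ 0.52  0.31  1.17 -0.    1.66  2.31]
```

View pics/s2.png

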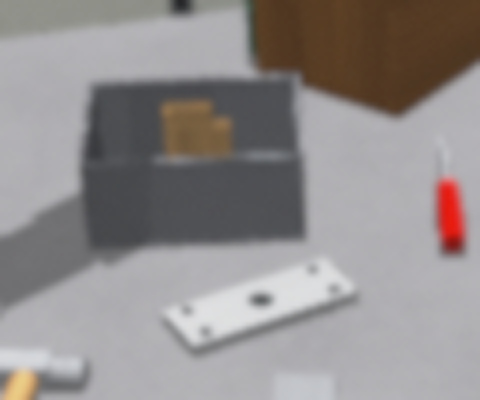

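The offcut stands in the bin at (195,130) in the crop, released. Next is the plate.

```bash
python3 -m crank '[0.085,0,0,0,0,0,-0.118, 0.085,0,0,0,0,0,-0.118, 0.085,0,0,0,0,0,-0.118, 0.085,0,0,0,0,0,-0.115, 0.085,0.047,0.008,0.015,0,0,0, 0.085,0.047,0.008,0.015,0,0,0, 0.085,0.047,0.008,0.015,0,0,0, 0.085,0.045,0.008,0.015,0,0,0, 0.085,0,0,0,0,0,0]'
python3 - <<'E'
from h import *
p,d,m=grab('wrist');X=cloud(d,m);cv2.imwrite('pics/w2.png',p)
k=(X[...,2]>8)&(X[...,2]<22)&(d>0)&(p.min(2)>120)
n,lab,st,_=cv2.connectedComponentsWithStats(k.astype(np.uint8));i=1+np.argmax(st[1:,4])
q=X[lab==i];r=cv2.minAreaRect(q[:,:2].astype(np.float32));print(r,np.percentile(q[:,2],[5,50,95]),st[i])
go((530,138,24),rot((0,0,-1),yaw(-75.6)))
E
```

```text
clock: 7.15
tcp_pos: [527.8, 142.8, 145.0]
tcp_rot: [0.797, -0.604, -0.002, 0.007]
force: [-0.3, 0.2, -0.3]
grip_width: 84.8
((529.5569458007812, 137.88339233398438), (159.7476806640625, 60.285316467285156), 15.336462020874023) [11.66690644 12.76784888 13.87191797] [  283    90    83   194 13572]
turn [ 0.012 -0.003  0.025] shift now [ 0.007  -0.0016  0.122 ] shift after turn [ 0.0073 -0.0003  0.122 ]
turn [ 0.005  0.019 -3.117] shift now [ 0.007  -0.0016  0.122 ] shift after turn [-0.0073  0.0003  0.122 ]
t 7.2 tcp [527.9 145.  146. ] F [ 0.  -0.4 -0.9] w 85.1 j [ 0.2   0.18  1.47 -0.    1.5   1.5 ]
```

View pics/w2.png

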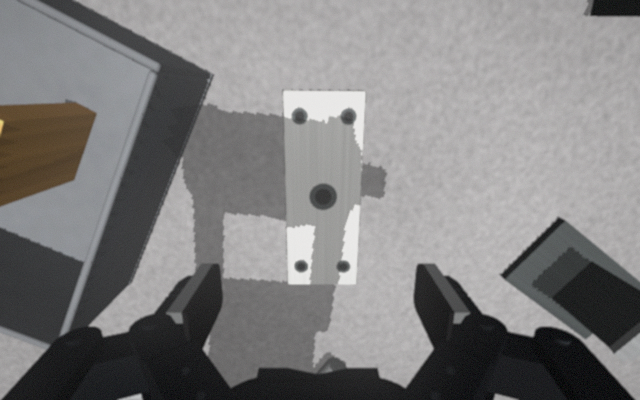

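The view shows the plate at (323,188), its centre measured at (529.6,137.9) and its yaw 15.3°, clear on both sides. I go down to just above it and measure how far ahead the fingertips reach at this opening.

```bash
python3 -m crank '[0.075,0.006,-0.0015,0.03,0.012,-0.003,0.022, 0.075,0,0,0.04,0,0,0, 0.075,0,0,0.025,0,0,0, 0.075,0,0,0,0,0,0, 0.075,0,0,0,0,0,0]' 60
python3 - <<'E'
from h import *
go((530,138,20),rot((0,0,-1),yaw(-74.7)))
o=ctrl.get_obs();p,d,m=grab('wrist');X=cloud(d,m)
L=R.from_quat(o['tcp_rot']).inv().apply((X-o['tcp_pos']).reshape(-1,3)).reshape(X.shape)
k=(d>0)&(np.abs(L[...,1])<13)&(np.abs(L[...,0])>34)&(np.abs(L[...,0])<60)&(X[...,2]>3)&(p.max(2)<110)
q=L[k];print(len(q))
for s in(-1,1):
    a=q[q[:,0]*s>0];print(s,np.percentile(a[:,2],[50,90,95,98,99.5]).round(1),np.percentile(a[:,0],[2,50,98]).round(1))
E
```

```text
clock: 7.7
tcp_pos: [530.7, 143.4, 48.6]
tcp_rot: [0.792, -0.611, 0.0, -0.001]
force: [-0.5, -0.6, 0.4]
grip_width: 74.7
turn [-0.002  0.001 -0.011] shift now [0.0051 0.0021 0.0286] shift after turn [0.005  0.0021 0.0286]
turn [2.000e-03 4.000e-03 3.131e+00] shift now [0.0051 0.0021 0.0286] shift after turn [-0.005  -0.0021  0.0286]
t 7.7 tcp [530.7 143.4  48.6] F [-0.5 -0.6  0.4] w 74.7 j [0.2  0.28 1.56 0.   1.3  1.51]
18570
-1 [-41.3  -7.   -0.    5.    8.8] [-59.6 -48.8 -36.1]
1 [-40.8  -6.6  -0.2   4.5   7.8] [37.2 49.3 59.6]
```

```bash
python3 -m crank '[0.075,0.005,0.002,0.02,-0.002,0.001,-0.011, 0.075,0,0,0.013,0,0,0, 0.075,0,0,0,0,0,0]' 60
python3 - <<'E'
from h import *
go((530,138,15.5),rot((0,0,-1),yaw(-74.7)))
E
```

```text
clock: 8.05
tcp_pos: [533.0, 140.0, 19.9]
tcp_rot: [0.795, -0.606, 0.003, -0.004]
force: [0.0, -0.1, 0.2]
grip_width: 75.2
turn [-0.009  0.     0.002] shift now [0.0011 0.0034 0.0044] shift after turn [0.0011 0.0034 0.0044]
turn [-0.    -0.014 -3.14 ] shift now [0.0011 0.0034 0.0044] shift after turn [-0.0011 -0.0034  0.0044]
t 8.05 tcp [533.  140.   19.9] F [ 0.  -0.1  0.2] w 75.2 j [0.19 0.32 1.58 0.   1.24 1.49]
```

```bash
python3 -m crank '[0.075,0.001,0.003,0.004,-0.009,0,0, 0.075,0,0,0,0,0,0, 0,0,0,0,0,0,0, 0,0,0,0,0,0,0, 0,0,0,0,0,0,0]' 80
python3 - <<'E'
from h import *
go((530,138,15.5),rot((0,0,-1),yaw(-74.7)))
E
```

```text
clock: 8.55
tcp_pos: [532.1, 139.2, 19.4]
tcp_rot: [0.795, -0.606, 0.001, -0.002]
force: [0.3, 0.7, -4.6]
grip_width: 57.6
turn [-0.004 -0.     0.002] shift now [0.0006 0.0023 0.0038] shift after turn [0.0006 0.0023 0.0039]
turn [ 0.    -0.007 -3.14 ] shift now [0.0006 0.0023 0.0038] shift after turn [-0.0006 -0.0023  0.0039]
t 8.55 tcp [532.1 139.2  19.4] F [ 0.3  0.7 -4.6] w 57.6 j [0.19 0.32 1.58 0.   1.24 1.49]
```

```bash
python3 -m crank '[0,0,0,-0.02,0,0,0, 0,0,0,-0.04,0,0,0, 0,0,0,-0.04,0,0,0, 0,0,0,-0.04,0,0,0, 0,0,0,-0.04,0,0,0, 0,0,0,0,0,0,0]'
cat >> h.py <<'E'
RC=np.array([496,-148,22.]);RX=yaw(70.5);UP=(RX+[0,0,1])/2**.5;NO=(-RX+[0,0,1])/2**.5
E
python3 - <<'E'
from h import *
T=rot(-NO,np.cross([0,0,1],RX))
go(RC+UP*110+NO*(20+60),T)
p,d,m=grab('wrist');o=ctrl.get_obs();X=cloud(d,m)
L=R.from_quat(o['tcp_rot']).inv().apply((X-o['tcp_pos']).reshape(-1,3)).reshape(X.shape)
k=(d>0)&(np.abs(L[...,0])<26)&(L[...,2]>-5)&(L[...,2]<25)&(p.min(2)>90)
q=L[k];print('plate in tool: ',len(q),np.percentile(q,[1,50,99],axis=0).round(1).tolist(), cv2.minAreaRect(q[:,:2].astype(np.float32)))
A=np.c_[q[:,:2],np.ones(len(q))];print('tilt',np.linalg.lstsq(A,q[:,2],rcond=None)[0])
E
```

```text
clock: 9.15
tcp_pos: [527.7, 138.1, 198.6]
tcp_rot: [0.795, -0.606, -0.004, 0.004]
force: [0.2, 0.2, -4.1]
grip_width: 57.6
turn [-0.435 -0.858  2.04 ] shift now [0.2501 0.0939 0.043 ] shift after turn [-0.0656 -0.2131 -0.1534]
turn [ 0.733 -0.371 -0.914] shift now [0.2501 0.0939 0.043 ] shift after turn [ 0.0656  0.2131 -0.1534]
t 9.15 tcp [527.7 138.1 198.6] F [ 0.2  0.2 -4.1] w 57.6 j [0.19 0.14 1.41 0.   1.6  1.49]
plate in tool:  31977 [[-25.5, -77.8, 1.3], [-0.1, -30.2, 2.7], [25.5, 44.9, 4.1]] ((-0.0005550384521484375, -14.409629821777344), (128.19276428222656, 51.998779296875), 89.99864196777344)
tilt [7.77058612e-06 1.33094985e-03 2.78068207e+00]
```

```bash
python3 -m crank '[0,0,0,0,0.0815,-0.0412,-0.1016, 0,0,0,0,0.0815,-0.0412,-0.1016, 0,0,0,0,0.0815,-0.0412,-0.1016, 0,0,0,0,0.0815,-0.0412,-0.1016, 0,0,0,0,0.0815,-0.0412,-0.1016, 0,0,0,0,0.0815,-0.0412,-0.1016, 0,0,0,0,0.0815,-0.0412,-0.1016, 0,0,0,0,0.0815,-0.0412,-0.1016, 0,0,0,0,0.0815,-0.0412,-0.1016, 0,0,0,0,0,0,0]'
python3 - <<'E'
from h import *
T=rot(-NO,np.cross([0,0,1],RX))
go(RC+UP*110+NO*(17+60),T)
E
```

```text
clock: 10.2
tcp_pos: [513.6, 136.8, 163.0]
tcp_rot: [0.911, -0.148, 0.047, -0.382]
force: [-0.4, 0.2, -6.3]
grip_width: 57.2
turn [-0.065 -0.005 -3.139] shift now [ 0.071   0.1833 -0.1749] shift after turn [-0.0784 -0.1837 -0.1712]
turn [-0.003  0.041  0.002] shift now [ 0.071   0.1833 -0.1749] shift after turn [ 0.0784  0.1837 -0.1712]
t 10.2 tcp [513.6 136.8 163. ] F [-0.4  0.2 -6.3] w 57.2 j [-0.17  0.    1.79  0.81  1.34 -0.04]
```

```bash
python3 -m crank '[0,0,0,-0.02,0,0.04,0, 0,0.01,0,-0.045,0,0,0, 0,0.01,0,-0.045,0,0,0, 0,0.01,0,-0.045,0,0,0, 0,0.02,0.03,-0.015,0,0,0, 0,0.02,0.04,0,0,0,0, 0,0.005,0.04,0,0,0,0, 0,0,0.04,0,0,0,0, 0,0,0.02,0,0,0,0, 0,0,0,0,0,0,0]'
python3 - <<'E'
from h import *
T=rot(-NO,np.cross([0,0,1],RX))
go(RC+UP*110+NO*(17+60),T)
p,d,m=grab('top');cv2.imwrite('pics/t3.png',cv2.resize(p[140:280,240:440],None,fx=4,fy=4))
p,d,m=grab('wrist');X=cloud(d,m);cv2.imwrite('pics/w3.png',p);np.savez('w3.npz',p=p,X=X,d=d)
o=ctrl.get_obs();L=R.from_quat(o['tcp_rot']).inv().apply((X-o['tcp_pos']).reshape(-1,3)).reshape(X.shape)
k=(d>0)&(np.abs(L[...,0])<26)&(L[...,2]>-5)&(L[...,2]<25)&(p.min(2)>60)&(np.abs(L[...,1])<95)
q=L[k];print(len(q),np.percentile(q,[1,50,99],axis=0).round(1).tolist())
E
```

```text
clock: 11.2
tcp_pos: [493.0, -124.3, 147.5]
tcp_rot: [0.913, -0.182, 0.046, -0.362]
force: [1.2, 1.3, -4.9]
grip_width: 57.4
turn [ 0.016 -0.058  3.082] shift now [ 0.0103 -0.0067 -0.0037] shift after turn [-0.0107  0.0062 -0.0034]
turn [ 0.038  0.01  -0.059] shift now [ 0.0103 -0.0067 -0.0037] shift after turn [ 0.0107 -0.0062 -0.0034]
t 11.2 tcp [ 493.  -124.3  147.5] F [ 1.2  1.3 -4.9] w 57.4 j [-0.66  0.18  1.61  0.7   1.63 -0.33]
33095 [[-25.5, -73.9, 4.8], [-0.0, -24.6, 6.2], [25.5, 48.7, 7.7]]
```

View pics/w3.png

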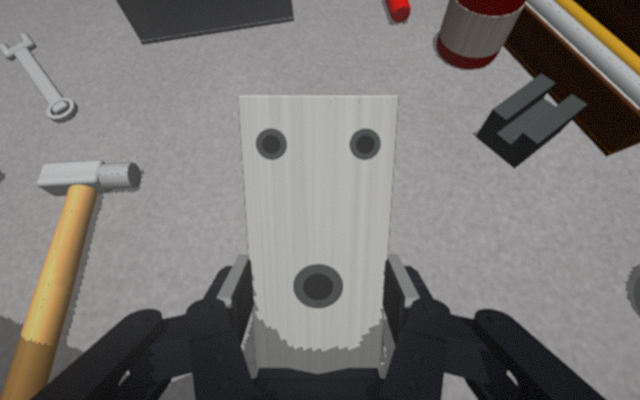

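The plate is held straight, with its upper end at row 95 and its middle bushing at (318,286). It has slid about 4 mm in the pads, so I allow for that and grip harder.

```bash
python3 -m crank '[0,0,0,0,0.038,0.01,-0.059, 0,0.01,0,0,0,0,0, 0,0,0,0,0,0,0]' 110
python3 - <<'E'
from h import *
T=rot(-NO,np.cross([0,0,1],RX))
go(RC+UP*93+NO*40,T)
E
```

```text
clock: 11.6
tcp_pos: [505.6, -123.9, 152.7]
tcp_rot: [0.911, -0.153, 0.067, -0.376]
force: [-0.4, -0.2, -4.2]
grip_width: 56.2
turn [ 2.000e-03  3.000e-03 -3.133e+00] shift now [-0.0012  0.0177  0.0341] shift after turn [ 0.001  -0.0177  0.0341]
turn [ 0.002 -0.002  0.009] shift now [-0.0012  0.0177  0.0341] shift after turn [-0.001   0.0177  0.0341]
t 11.6 tcp [ 505.6 -123.9  152.7] F [-0.4 -0.2 -4.2] w 56.2 j [-0.66  0.21  1.59  0.74  1.63 -0.39]
```

```bash
python3 -m crank '[0,-0.001,0.017,0,0,0,0.009, 0,0,0,0.034,0,0,0, 0,0,0,0,0,0,0, 0,0,0,0,0,0,0]' 
python3 - <<'E'
from h import *
T=rot(-NO,np.cross([0,0,1],RX))
go(RC+UP*88+NO*22,T)
p,d,m=grab('wrist');X=cloud(d,m)
o=ctrl.get_obs();L=R.from_quat(o['tcp_rot']).inv().apply((X-o['tcp_pos']).reshape(-1,3)).reshape(X.shape)
k=(d>0)&(np.abs(L[...,0])<26)&(L[...,2]>-5)&(L[...,2]<25)&(p.min(2)>60)&(np.abs(L[...,1])<95)
q=L[k];print(len(q),np.percentile(q,[1,50,99],axis=0).round(1).tolist())
A=np.c_[q[:,:2],np.ones(len(q))];print('tilt',np.linalg.lstsq(A,q[:,2],rcond=None)[0])
p,d,m=grab('side');cv2.imwrite('pics/s3.png',cv2.resize(p[130:270,230:380],None,fx=4,fy=4,interpolation=cv2.INTER_CUBIC))
E
```

```text
clock: 12.0
tcp_pos: [508.7, -112.0, 116.0]
tcp_rot: [0.912, -0.157, 0.065, -0.374]
force: [0.3, -0.2, -4.4]
grip_width: 56.8
turn [ 3.000e-03  1.100e-02 -3.141e+00] shift now [0.     0.0053 0.0175] shift after turn [-0.0001 -0.0054  0.0175]
turn [ 0.007 -0.002  0.   ] shift now [0.     0.0053 0.0175] shift after turn [0.0001 0.0054 0.0175]
t 12.0 tcp [ 508.7 -112.   116. ] F [ 0.3 -0.2 -4.4] w 56.8 j [-0.64  0.24  1.62  0.74  1.56 -0.42]
32993 [[-25.5, -75.7, 4.0], [-0.0, -26.4, 5.4], [25.5, 47.0, 6.9]]
tilt [ 5.06806583e-04 -4.56278901e-03  5.30276425e+00]
```

View pics/s3.png

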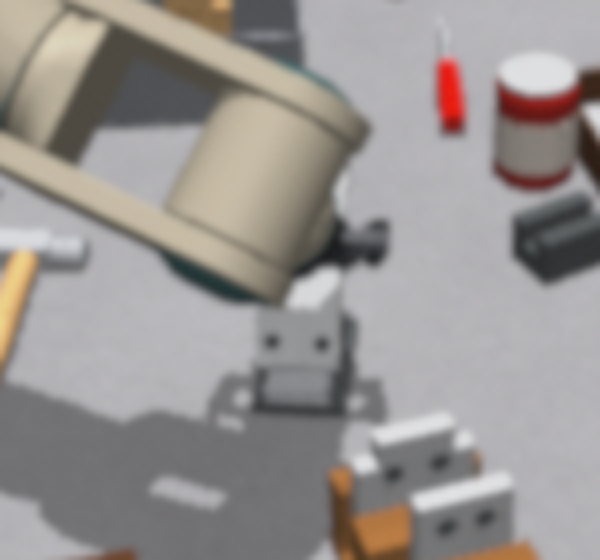

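The side crop shows the held plate sloping above the rest, centred on the board and just clear of it around (300,370). I lower it onto the board.

```bash
python3 -m crank '[0,0,0.003,0.012,0.007,-0.002,0, 0,0,0.003,0.007,0,0,0, 0,0,0,0,0,0,0]' 
python3 -m crank '[0,0,0.003,0.001,0,0,0, 0,0,0,0,0,0,0]' 
python3 - <<'E'
from h import *
T=rot(-NO,np.cross([0,0,1],RX))
go(RC+UP*84+NO*19.5,T)
E
```

```text
clock: 12.4
tcp_pos: [512.4, -104.3, 98.3]
tcp_rot: [0.911, -0.157, 0.066, -0.377]
force: [-0.1, -1.6, -3.7]
grip_width: 56.6
clock: 12.6
tcp_pos: [512.6, -106.2, 96.7]
tcp_rot: [0.91, -0.156, 0.068, -0.377]
force: [-1.2, -0.2, -4.9]
grip_width: 56.5
turn [ 8.000e-03 -1.000e-03 -3.139e+00] shift now [-0.0017  0.0006  0.0015] shift after turn [ 0.0017 -0.0006  0.0015]
turn [-0.001 -0.005  0.003] shift now [-0.0017  0.0006  0.0015] shift after turn [-0.0017  0.0006  0.0015]
t 12.6 tcp [ 512.6 -106.2   96.7] F [-1.2 -0.2 -4.9] w 56.5 j [-0.63  0.27  1.63  0.75  1.52 -0.44]
```

```bash
python3 -m crank '[0,-0.001,0.002,0.002,0,0,0, 0,0,0,0,0,0,0]' 
python3 -m crank '[0,0,0.002,0.0015,0,0,0, 0,0,0,0,0,0,0]' 

```

```text
clock: 12.8
tcp_pos: [512.7, -106.8, 96.3]
tcp_rot: [0.91, -0.155, 0.07, -0.377]
force: [0.1, 0.1, -6.2]
grip_width: 56.7
clock: 13.0
tcp_pos: [513.1, -107.7, 95.2]
tcp_rot: [0.91, -0.155, 0.071, -0.377]
force: [0.9, 0.7, -4.6]
grip_width: 56.5
```

```bash
python3 -m crank '[0,0,0,0.003,0,0,0, 0,0,0,0.003,0,0,0, 0,0,0,0,0,0,0]' 
python3 -m crank '[0,0,0.003,0,0,0,0, 0,0,0.002,0,0,0,0, 0,0,0,0,0,0,0]' 
python3 - <<'E'
from h import *
T=rot(-NO,np.cross([0,0,1],RX))
go(RC+UP*84+NO*19.5,T)
E
```

```text
clock: 13.3
tcp_pos: [513.1, -108.4, 95.2]
tcp_rot: [0.911, -0.154, 0.071, -0.375]
force: [0.0, 0.1, -3.5]
grip_width: 56.6
clock: 13.6
tcp_pos: [513.1, -108.8, 94.1]
tcp_rot: [0.91, -0.153, 0.072, -0.379]
force: [-2.5, -5.9, -0.1]
grip_width: 56.7
turn [ 0.015 -0.011 -3.131] shift now [-0.0031 -0.0029  0.0013] shift after turn [0.0031 0.0029 0.0013]
turn [-0.007 -0.01   0.011] shift now [-0.0031 -0.0029  0.0013] shift after turn [-0.0031 -0.0029  0.0013]
t 13.6 tcp [ 513.1 -108.8   94.1] F [-2.5 -5.9 -0.1] w 56.7 j [-0.63  0.28  1.63  0.76  1.52 -0.46]
```

The force now points out of the board's face at about 7 N, so the plate is on the board. I let go.

```bash
python3 -m crank '[0.075,0,0,0,0,0,0, 0.08,0,0,0,0,0,0, 0.085,0,0,0,0,0,0, 0.085,0,0,0,0,0,0]' 
python3 -m crank '[0.085,0,0,-0.015,0,0,0, 0.085,0,0,-0.03,0,0,0, 0.085,0,0,-0.045,0,0,0, 0.085,0,0,-0.045,0,0,0, 0.085,0,0,0,0,0,0]' 
python3 - <<'E'
from h import *
o=ctrl.get_obs();p,d,m=grab('wrist');X=cloud(d,m);cv2.imwrite('pics/w4.png',p)
L=(X-RC);S=np.stack([L@UP,L@np.cross([0,0,1],RX),L@NO],-1)
k=(d>0)&(np.abs(S[...,2]-14)<6)&(np.abs(S[...,1])<45)&(S[...,0]>-20)&(S[...,0]<190)&(p.min(2)>60)
q=S[k];print(len(q),np.percentile(q,[.5,50,99.5],axis=0).round(1).tolist(),cv2.minAreaRect(q[:,:2].astype(np.float32)))
A=np.c_[q[:,:2],np.ones(len(q))];print('tilt',np.linalg.lstsq(A,q[:,2],rcond=None)[0])
go(RC,rot(-UP,NO))
E
```

```text
clock: 14.0
tcp_pos: [513.3, -108.3, 93.4]
tcp_rot: [0.91, -0.153, 0.072, -0.38]
force: [-0.4, 0.6, 0.6]
grip_width: 85.3
clock: 14.5
tcp_pos: [477.4, -203.2, 193.7]
tcp_rot: [0.91, -0.153, 0.071, -0.379]
force: [0.9, 0.5, 0.3]
grip_width: 85.0
12846 [[-3.0, -32.6, 13.2], [87.3, -2.7, 15.2], [156.9, 26.7, 17.8]] ((76.75462341308594, -2.885751724243164), (161.50848388671875, 60.22228240966797), 0.05775950103998184)
tilt [-4.83276343e-03 -9.43708914e-03  1.55498550e+01]
turn [-1.224  1.207  1.209] shift now [-0.0017  0.081   0.1593] shift after turn [-0.1599  0.0002  0.0798]
turn [-1.205 -1.223 -1.202] shift now [-0.0017  0.081   0.1593] shift after turn [ 0.1599 -0.0002  0.0798]
t 14.55 tcp [ 477.3 -201.5  191.5] F [0.7 0.7 0.6] w 85.3 j [-0.8   0.23  1.48  0.71  1.79 -0.44]
```

View pics/w4.png

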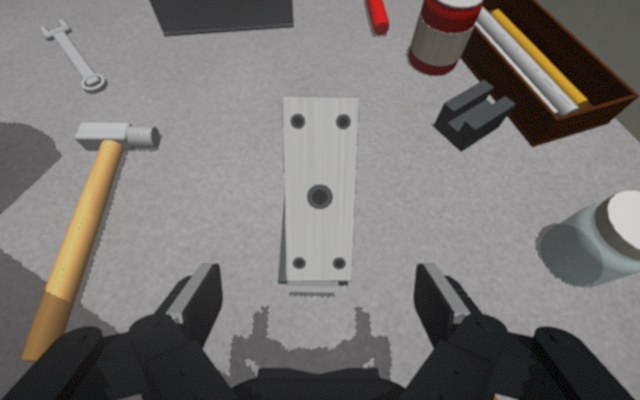

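The plate lies square on the rest: its middle bushing is at (319,197) and its lower end is against the ledge at row 290. In rest axes it runs from -3 to 157 mm up the slope and sits 3 mm off sideways. Next I regrasp it from its upper end, turning the tool to vertical on the way.

```bash
python3 -m crank '[0.06,0,0,-0.04,0,0,0, 0.05,0,0,-0.04,0,0,0, 0.05,0,0,0,0,0,0]'
python3 - <<'E'
from h import *
go((530,-20,260),rot((0,0,-1),yaw(-65)))
E
```

```text
clock: 14.85
tcp_pos: [456.4, -254.9, 246.7]
tcp_rot: [0.909, -0.153, 0.067, -0.382]
force: [1.6, -0.9, -0.7]
grip_width: 50.1
turn [-0.754  0.313  0.757] shift now [-0.0078 -0.1817  0.1664] shift after turn [-0.1818 -0.1659 -0.0133]
turn [-0.384 -0.922 -2.189] shift now [-0.0078 -0.1817  0.1664] shift after turn [ 0.1818  0.1659 -0.0133]
t 14.85 tcp [ 456.4 -254.9  246.7] F [ 1.6 -0.9 -0.7] w 50.1 j [-0.89  0.26  1.34  0.71  1.94 -0.43]
```

```bash
python3 -m crank '[0.05,0,0,0,-0.094,0.039,0.0946, 0.05,0,0,0,-0.094,0.039,0.0946, 0.05,0,0,0,-0.094,0.039,0.0946, 0.05,0,0,0,-0.094,0.039,0.0946, 0.05,0,0,0,-0.094,0.039,0.0946, 0.05,0,0,0,-0.094,0.039,0.0946, 0.05,0,0,0,-0.094,0.039,0.0946, 0.05,0,0,0,-0.094,0.039,0.0946, 0.05,0,0,0,0,0,0]'
python3 - <<'E'
from h import *
go((530,-10,280),rot((0,0,-1),yaw(-65)))
E
```

```text
clock: 15.75
tcp_pos: [454.8, -246.8, 232.2]
tcp_rot: [0.837, -0.546, -0.011, 0.012]
force: [0.4, 0.4, -0.2]
grip_width: 50.2
turn [ 0.032  0.005 -0.022] shift now [-0.1866 -0.1627 -0.0523] shift after turn [-0.1828 -0.1683 -0.0478]
turn [ 0.007 -0.05   3.12 ] shift now [-0.1866 -0.1627 -0.0523] shift after turn [ 0.1828  0.1683 -0.0478]
t 15.75 tcp [ 454.8 -246.8  232.2] F [ 0.4  0.4 -0.2] w 50.2 j [-0.56  0.05  1.44 -0.02  1.67  0.6 ]
```

Good. Over to the upper-end side, then tilt.

```bash
python3 -m crank '[0.05,-0.03,-0.02,-0.025,0,0,0, 0.05,-0.04,-0.035,-0.025,0,0,0, 0.05,-0.04,-0.035,0,0,0,0, 0.05,-0.04,-0.035,0,0,0,0, 0.05,-0.036,-0.035,0,0,0,0, 0.05,0,0,0,0,0,0]'
python3 - <<'E'
from h import *
S=np.cross([0,0,1],RX)
go(RC+UP*220+NO*8.2-S*2.9,rot(-UP,NO))
E
```

```text
clock: 16.35
tcp_pos: [521.1, -15.9, 269.9]
tcp_rot: [0.843, -0.537, -0.019, 0.005]
force: [-0.2, -0.1, -0.1]
grip_width: 50.4
turn [-0.269  0.758  0.75 ] shift now [ 0.0066 -0.031   0.0856] shift after turn [-0.0731 -0.0234  0.0493]
turn [-0.93  -0.33  -2.201] shift now [ 0.0066 -0.031   0.0856] shift after turn [0.0731 0.0234 0.0493]
t 16.35 tcp [521.1 -15.9 269.9] F [-0.2 -0.1 -0.1] w 50.4 j [-0.11  0.07  1.35  0.01  1.77  1.03]
```

```bash
python3 -m crank '[0.05,0,0,0,-0.0336,0.0947,0.0938, 0.05,0,0,0,-0.0336,0.0947,0.0938, 0.05,0,0,0,-0.0336,0.0947,0.0938, 0.05,0,0,0,-0.0336,0.0947,0.0938, 0.05,0,0,0,-0.0336,0.0947,0.0938, 0.05,0,0,0,-0.0336,0.0947,0.0938, 0.05,0,0,0,-0.0336,0.0947,0.0938, 0.05,0,0,0,-0.0336,0.0947,0.0938, 0.05,0,0,0,0,0,0]'
python3 - <<'E'
from h import *
S=np.cross([0,0,1],RX)
go(RC+UP*220+NO*8.2-S*2.9,rot(-UP,NO))
E
```

```text
clock: 17.25
tcp_pos: [516.6, -18.6, 258.4]
tcp_rot: [-0.533, 0.75, -0.218, -0.324]
force: [-0.1, -0.0, -0.5]
grip_width: 49.8
turn [ 0.015 -0.017  0.012] shift now [-0.0682 -0.028   0.0367] shift after turn [-0.0679 -0.0266  0.0383]
turn [ 0.027  0.024 -3.13 ] shift now [-0.0682 -0.028   0.0367] shift after turn [0.0679 0.0266 0.0383]
t 17.25 tcp [516.6 -18.6 258.4] F [-0.1 -0.  -0.5] w 49.8 j [ 0.2   0.3   1.26 -0.72  1.97  1.95]
```

```bash
python3 -m crank '[0.05,-0.03,-0.013,0,0.015,-0.017,0.012, 0.05,-0.035,-0.013,0,0,0,0, 0.05,0,0,0.01,0,0,0, 0.05,0,0,0,0,0,0]'
python3 - <<'E'
from h import *
S=np.cross([0,0,1],RX)
go(RC+UP*220+NO*8.2-S*2.9,rot(-UP,NO))
o=ctrl.get_obs();p,d,m=grab('wrist');X=cloud(d,m);cv2.imwrite('pics/w5.png',p)
L=R.from_quat(o['tcp_rot']).inv().apply((X-o['tcp_pos']).reshape(-1,3)).reshape(X.shape)
Q=X-RC;Q=np.stack([Q@UP,Q@S,Q@NO],-1)
for nm,k in(('face',(np.abs(Q[...,2]-15)<3.5)&(Q[...,0]>30)&(Q[...,0]<162)),('end',(np.abs(Q[...,0]-157)<3)&(Q[...,2]>-2)&(Q[...,2]<18))):
    k&=(d>0)&(np.abs(Q[...,1])<40)&(p.min(2)>70);q=L[k];print(nm,len(q))
    if len(q)>20:print(np.percentile(q,[1,50,99],axis=0).round(1).tolist(),'in rest',np.percentile(Q[k],[1,50,99],axis=0).round(1).tolist())
E
```

```text
clock: 17.65
tcp_pos: [554.0, 7.5, 199.9]
tcp_rot: [-0.541, 0.752, -0.212, -0.311]
force: [1.0, -0.8, 0.6]
grip_width: 49.7
turn [0.005 0.013 0.02 ] shift now [ 0.0001 -0.0003  0.0231] shift after turn [-0.0002 -0.0002  0.0231]
turn [-0.021  0.009 -3.122] shift now [ 0.0001 -0.0003  0.0231] shift after turn [0.0002 0.0002 0.0231]
t 17.65 tcp [554.    7.5 199.9] F [ 1.  -0.8  0.6] w 49.7 j [ 0.22  0.45  1.19 -0.67  1.91  2.02]
face 588
[[3.9, -31.8, 84.3], [6.3, -13.4, 85.9], [9.6, 27.4, 203.4]] in rest [[39.5, -33.7, 11.5], [157.1, -15.7, 13.3], [158.7, 25.0, 15.3]]
end 1792
[[-6.3, -30.9, 84.2], [1.0, -3.6, 85.7], [8.0, 27.7, 87.4]] in rest [[155.7, -33.2, 1.2], [157.4, -5.9, 8.0], [158.8, 25.4, 14.9]]
```

View pics/w5.png

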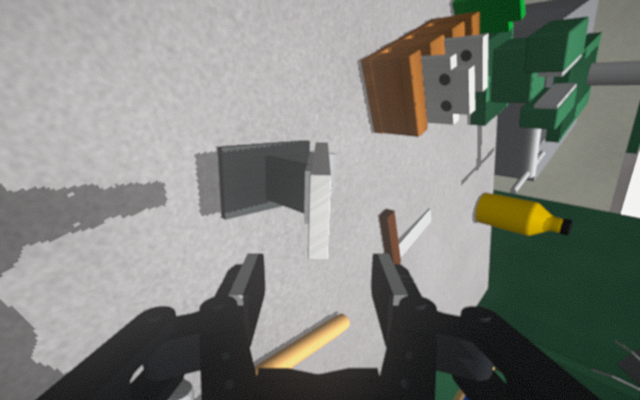

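The view looks along the plate: its upper end face is at (319,203), centred between the fingers. It measures 86 mm ahead, 1 mm off across and 2 mm off sideways.

```bash
python3 -m crank '[0.05,0.001,-0.002,0.03,0.005,0.013,0.02, 0.05,0,0,0.04,0,0,0, 0.05,0,0,0.025,0,0,0, 0.05,0,0,0,0,0,0, 0.05,0,0,0,0,0,0]'
python3 - <<'E'
from h import *
S=np.cross([0,0,1],RX)
go(RC+UP*140+NO*8-S*4,rot(-UP,NO))
E
```

```text
clock: 18.2
tcp_pos: [533.1, -59.9, 139.5]
tcp_rot: [-0.534, 0.757, -0.22, -0.305]
force: [0.3, 0.8, 0.5]
grip_width: 49.9
turn [-0.006  0.014 -0.004] shift now [-0.0075  0.0017  0.0107] shift after turn [-0.0076  0.0016  0.0106]
turn [0.022 0.009 3.138] shift now [-0.0075  0.0017  0.0107] shift after turn [ 0.0076 -0.0016  0.0106]
t 18.2 tcp [533.1 -59.9 139.5] F [0.3 0.8 0.5] w 49.9 j [ 0.13  0.4   1.37 -0.69  1.73  2.06]
```

```bash
python3 -m crank '[0.04,-0.0075,0.001,0.009,-0.006,0.014,-0.004, 0.04,0,0,0,0,0,0]'
python3 - <<'E'
from h import *
S=np.cross([0,0,1],RX)
go(RC+UP*140+NO*8-S*4,rot(-UP,NO))
E
```

```text
clock: 18.4
tcp_pos: [533.2, -59.5, 130.1]
tcp_rot: [-0.533, 0.755, -0.222, -0.311]
force: [-1.2, 0.6, -0.9]
grip_width: 40.0
turn [-0.003  0.002 -0.002] shift now [-0.0006  0.0015  0.0042] shift after turn [-0.0006  0.0015  0.0042]
turn [3.00e-03 5.00e-03 3.14e+00] shift now [-0.0006  0.0015  0.0042] shift after turn [ 0.0006 -0.0015  0.0042]
t 18.4 tcp [533.2 -59.5 130.1] F [-1.2  0.6 -0.9] w 40.0 j [ 0.13  0.42  1.38 -0.69  1.72  2.07]
```

```bash
python3 -m crank '[0.04,-0.001,0.001,0.004,0,0,0, 0,0,0,0,0,0,0, 0,0,0,0,0,0,0, 0,0,0,0,0,0,0, 0,0,0,0,0,0,0]' 110
python3 -m crank '[0,0.01,0,0,0,0,0, 0,0.03,0,-0.01,0,0,0, 0,0.03,0,-0.03,0,0,0, 0,0.01,0,-0.045,0,0,0, 0,0,0,-0.045,0,0,0, 0,0,0,0,0,0,0]'
python3 - <<'E'
from h import *
go((542.3,-433.9,290),rot((0,0,-1),yaw(-86.3)))
o=ctrl.get_obs();p,d,m=grab('wrist');X=cloud(d,m);cv2.imwrite('pics/w6.png',p)
E
```

```text
clock: 18.9
tcp_pos: [532.6, -60.3, 128.3]
tcp_rot: [-0.533, 0.755, -0.223, -0.31]
force: [-0.6, -0.3, -1.2]
grip_width: 12.5
clock: 19.5
tcp_pos: [542.6, -24.5, 275.3]
tcp_rot: [-0.538, 0.754, -0.216, -0.309]
force: [1.0, -0.2, -4.3]
grip_width: 12.9
turn [ 0.161 -0.762 -0.375] shift now [ 0.2878 -0.1337  0.2592] shift after turn [ 0.4086  0.0267 -0.0147]
turn [-1.042 -0.22   2.563] shift now [ 0.2878 -0.1337  0.2592] shift after turn [-0.4086 -0.0267 -0.0147]
t 19.5 tcp [542.6 -24.5 275.3] F [ 1.  -0.2 -4.3] w 12.9 j [ 0.18  0.34  1.17 -0.72  1.97  1.91]
```

```bash
python3 -m crank '[0,0,0,0,0.023,-0.109,-0.0536, 0,0,0,0,0.023,-0.109,-0.0536, 0,0,0,0,0.023,-0.109,-0.0536, 0,0,0,0,0.023,-0.109,-0.0536, 0,0,0,0,0.023,-0.109,-0.0536, 0,0,0,0,0.023,-0.109,-0.0536, 0,0,0,0,0.023,-0.109,-0.0536, 0,0,0,-0.03,0,0,0, 0,0,0,-0.03,0,0,0, 0,0,0,0,0,0,0]'
python3 - <<'E'
from h import *
go((542.3,-433.9,310),rot((0,0,-1),yaw(-86.3)))
E
```

```text
clock: 20.55
tcp_pos: [536.2, -30.5, 309.0]
tcp_rot: [0.733, -0.68, -0.026, -0.001]
force: [0.6, -0.1, -4.1]
grip_width: 12.8
turn [0.034 0.038 0.01 ] shift now [ 0.4025  0.0244 -0.0157] shift after turn [ 0.403  0.02  -0.001]
turn [-0.06   0.053 -3.13 ] shift now [ 0.4025  0.0244 -0.0157] shift after turn [-0.403 -0.02  -0.001]
t 20.55 tcp [536.2 -30.5 309. ] F [ 0.6 -0.1 -4.1] w 12.8 j [-0.14  0.11  1.22  0.03  1.85  1.36]
```

```bash
python3 -m crank '[0,0,0,-0.01,0.034,0.038,0.01, 0,0.03,0.002,0,0,0,0, 0,0.045,0.002,0,0,0,0, 0,0.045,0.002,0,0,0,0, 0,0.045,0.002,0,0,0,0, 0,0.045,0.002,0,0,0,0, 0,0.045,0.002,0,0,0,0, 0,0.045,0.002,0,0,0,0, 0,0.045,0.002,0,0,0,0, 0,0.025,0.002,0,0,0,0, 0,0,0,0,0,0,0, 0,0,0,0,0,0,0]'
python3 - <<'E'
from h import *
go((542.3,-433.9,310),rot((0,0,-1),yaw(-86.3)))
o=ctrl.get_obs();p,d,m=grab('wrist');X=cloud(d,m);cv2.imwrite('pics/w7.png',p);np.savez('w7.npz',p=p,d=d,X=X,t=o['tcp_pos'],r=o['tcp_rot'])
p,d,m=grab('side');Xs=cloud(d,m);cv2.imwrite('pics/s7.png',p)
for n,Y in(('w',X),('s',Xs)):
    for lo,hi in((64,76),):
        k=(Y[...,2]>lo)&(Y[...,2]<hi)&(Y[...,0]>470)&(Y[...,0]<610)&(Y[...,1]>-490)&(Y[...,1]<-270)
        q=Y[k];print(n,len(q),cv2.minAreaRect(q[:,:2].astype(np.float32)) if len(q) else 0)
    # plate points: below the tool
    for z0 in(170,190,210,230,250,270):
        k=(np.abs(Y[...,2]-z0)<6)&(np.abs(Y[...,0]-542)<50)&(np.abs(Y[...,1]-o['tcp_pos'][1])<25)
        q=Y[k]
        if len(q)>10:print(z0,len(q),np.percentile(q[:,:2],[2,50,98],axis=0).round(1).tolist())
E
```

```text
clock: 21.75
tcp_pos: [535.5, -414.2, 271.7]
tcp_rot: [0.729, -0.684, -0.026, 0.007]
force: [0.1, 1.0, -5.3]
grip_width: 12.8
turn [0.046 0.027 0.   ] shift now [ 0.0191 -0.0037 -0.039 ] shift after turn [ 0.0201 -0.0055 -0.0383]
turn [-0.043  0.072 -3.14 ] shift now [ 0.0191 -0.0037 -0.039 ] shift after turn [-0.0201  0.0055 -0.0383]
t 21.75 tcp [ 535.5 -414.2  271.7] F [ 0.1  1.  -5.3] w 12.8 j [-0.71  0.54  0.77 -0.01  1.88  0.79]
w 9365 ((537.3643188476562, -377.914794921875), (99.857177734375, 182.58494567871094), 3.8213512897491455)
170 78 [[557.5, -418.2], [558.2, -411.4], [558.8, -405.3]]
190 95 [[558.6, -418.7], [559.2, -412.4], [559.8, -405.6]]
210 132 [[559.3, -419.1], [560.3, -412.2], [560.8, -405.8]]
230 175 [[560.5, -419.4], [561.3, -413.1], [561.9, -406.4]]
250 274 [[544.9, -425.3], [562.2, -413.2], [562.9, -404.6]]
270 1143 [[540.4, -434.1], [545.8, -413.5], [563.9, -395.6]]
s 1077 ((538.0140380859375, -380.76483154296875), (100.82986450195312, 182.08555603027344), 4.747345924377441)
170 96 [[499.8, -422.4], [529.3, -419.3], [558.9, -413.5]]
190 97 [[500.2, -422.9], [526.3, -420.1], [558.6, -411.1]]
210 107 [[501.7, -423.2], [528.7, -420.6], [559.6, -414.1]]
230 106 [[502.0, -424.3], [529.9, -420.7], [559.9, -412.1]]
250 81 [[503.7, -427.5], [522.6, -421.7], [561.8, -415.0]]
270 109 [[504.2, -435.2], [526.2, -424.1], [561.2, -413.7]]
```

View pics/w7.png

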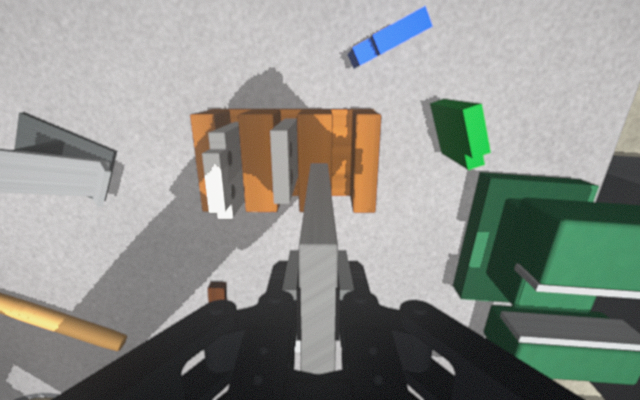

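The plate hangs upright at columns 305-335, and the freed slot at column 341 is empty. I straighten the last 0.05 rad and move over the slot.

```bash
python3 -m crank '[0,0,0,-0.01,0.046,0.027,0, 0,0.02,-0.006,0,0,0,0, 0,0,0,0,0,0,0, 0,0,0,0,0,0,0]'
cat > chk.py <<'E'
from h import *
go((543,-434.5,157),rot((0,0,-1),yaw(-86.2)))
o=ctrl.get_obs();p,d,m=grab('wrist');X=cloud(d,m)
a=np.radians(3.8);rc=np.array([537.4,-377.9,0]);Y=X-rc
Y=np.stack([Y[...,0]*np.cos(a)+Y[...,1]*np.sin(a),-Y[...,0]*np.sin(a)+Y[...,1]*np.cos(a),Y[...,2]],-1)
t=o['tcp_pos'][2]
k0=(d>0)&(Y[...,1]<-30)&(Y[...,1]>-82)&(Y[...,0]>10)&(Y[...,0]<50)
for z0 in np.arange(t-135,t-5,20):
    q=Y[k0&(np.abs(Y[...,2]-z0)<4)]
    if len(q)>10:print(int(z0),len(q),'edge x, y lo/mid/hi (rack frame)',np.median(q[:,0]).round(1),np.percentile(q[:,1],[3,50,97]).round(1))
E
python3 chk.py
```

```text
clock: 22.25
tcp_pos: [544.8, -427.6, 279.5]
tcp_rot: [0.732, -0.681, -0.002, -0.001]
force: [1.0, 0.9, -5.2]
grip_width: 12.8
turn [0.002 0.004 0.006] shift now [0.0072 0.002  0.1225] shift after turn [0.0067 0.0022 0.1225]
turn [-6.000e-03  3.000e-03 -3.136e+00] shift now [0.0072 0.002  0.1225] shift after turn [-0.0067 -0.0022  0.1225]
t 22.25 tcp [ 544.8 -427.6  279.5] F [ 1.   0.9 -5.2] w 12.8 j [-0.72  0.56  0.74  0.    1.85  0.78]
144 34 edge x, y lo/mid/hi (rack frame) 31.0 [-57.1 -51.2 -44.5]
164 39 edge x, y lo/mid/hi (rack frame) 31.1 [-57.4 -50.8 -44.5]
184 49 edge x, y lo/mid/hi (rack frame) 31.2 [-57.5 -50.3 -44.5]
204 74 edge x, y lo/mid/hi (rack frame) 31.4 [-57.5 -51.  -44.8]
224 99 edge x, y lo/mid/hi (rack frame) 31.4 [-57.6 -51.  -44.6]
244 133 edge x, y lo/mid/hi (rack frame) 31.6 [-57.5 -51.1 -44.7]
264 354 edge x, y lo/mid/hi (rack frame) 31.3 [-68.  -51.2 -34.2]
```

```bash
python3 -m crank '[0,0.0055,0,0,0.002,0.004,0.006, 0,0,0,0,0,0,0, 0,0,0,0.02,0,0,0, 0,0,0,0.02,0,0,0, 0,0,0,0,0,0,0, 0,0,0,0,0,0,0]'; python3 chk.py
```

```text
clock: 22.9
tcp_pos: [546.1, -431.7, 241.6]
tcp_rot: [0.731, -0.683, 0.002, -0.0]
force: [0.1, 1.2, -3.8]
grip_width: 12.6
turn [-0.003 -0.003  0.002] shift now [0.0023 0.0035 0.0846] shift after turn [0.0026 0.0032 0.0846]
turn [ 0.005 -0.005 -3.14 ] shift now [0.0023 0.0035 0.0846] shift after turn [-0.0026 -0.0032  0.0846]
t 22.9 tcp [ 546.1 -431.7  241.6] F [ 0.1  1.2 -3.8] w 12.6 j [-0.72  0.56  0.81 -0.    1.77  0.78]
106 33 edge x, y lo/mid/hi (rack frame) 32.7 [-62.4 -56.1 -49.9]
126 38 edge x, y lo/mid/hi (rack frame) 32.7 [-62.6 -56.4 -50.2]
146 50 edge x, y lo/mid/hi (rack frame) 32.6 [-62.5 -56.3 -49.9]
166 71 edge x, y lo/mid/hi (rack frame) 32.7 [-62.4 -55.9 -49.7]
186 91 edge x, y lo/mid/hi (rack frame) 32.7 [-62.5 -55.8 -49.5]
206 135 edge x, y lo/mid/hi (rack frame) 32.7 [-62.2 -55.7 -49.3]
226 361 edge x, y lo/mid/hi (rack frame) 32.4 [-72.6 -55.2 -38.4]
```

Centred in the slot to within a millimetre and vertical. I lower it.

```bash
python3 -m crank '[0,0,0.002,0.015,-0.003,-0.003,0.002, 0,0,0,0.015,0,0,0, 0,0,0,0.015,0,0,0, 0,0,0,0,0,0,0]'; python3 chk.py
```

```text
clock: 23.35
tcp_pos: [544.2, -432.3, 194.7]
tcp_rot: [0.73, -0.684, 0.001, 0.0]
force: [-0.4, 0.7, -5.6]
grip_width: 12.1
turn [-0.002 -0.002 -0.001] shift now [0.002  0.0014 0.0377] shift after turn [0.0021 0.0014 0.0377]
turn [-3.000e-03  3.000e-03  3.141e+00] shift now [0.002  0.0014 0.0377] shift after turn [-0.0021 -0.0014  0.0377]
t 23.35 tcp [ 544.2 -432.3  194.7] F [-0.4  0.7 -5.6] w 12.1 j [-0.72  0.56  0.89 -0.    1.68  0.78]
59 154 edge x, y lo/mid/hi (rack frame) 30.9 [-78.9 -58.4 -32.3]
79 39 edge x, y lo/mid/hi (rack frame) 30.6 [-62.9 -56.4 -50. ]
99 51 edge x, y lo/mid/hi (rack frame) 30.7 [-62.7 -56.3 -50.3]
119 71 edge x, y lo/mid/hi (rack frame) 30.7 [-62.8 -56.2 -50.3]
139 98 edge x, y lo/mid/hi (rack frame) 30.8 [-62.8 -56.2 -50. ]
159 130 edge x, y lo/mid/hi (rack frame) 30.8 [-62.6 -56.1 -49.8]
179 294 edge x, y lo/mid/hi (rack frame) 30.7 [-68.3 -55.6 -43.2]
```

```bash
python3 -m crank '[0,0,0,0.015,0,0,0, 0,0,0,0.01,0,0,0, 0,0,0,0.004,0,0,0, 0,0,0,0,0,0,0]'; python3 -m crank '[0,0,0,0.004,0,0,0, 0,0,0,0,0,0,0]';python3 -m crank '[0,0,0,0.004,0,0,0, 0,0,0,0,0,0,0]'
```

```text
clock: 23.8
tcp_pos: [545.0, -433.0, 166.1]
tcp_rot: [0.73, -0.684, 0.003, -0.0]
force: [0.2, -0.3, -4.4]
grip_width: 12.4
clock: 24.0
tcp_pos: [545.1, -433.1, 162.2]
tcp_rot: [0.73, -0.684, 0.004, -0.0]
force: [0.3, 1.4, -4.9]
grip_width: 12.5
clock: 24.2
tcp_pos: [545.4, -433.3, 158.6]
tcp_rot: [0.73, -0.684, 0.004, -0.0]
force: [-0.3, 0.1, -5.6]
grip_width: 12.6
```

```bash
python3 -m crank '[0,0,0,0.003,0,0,0, 0,0,0,0,0,0,0]';python3 -m crank '[0,0,0,0.003,0,0,0, 0,0,0,0,0,0,0]'; python3 chk.py
```

```text
clock: 24.4
tcp_pos: [546.2, -433.8, 157.8]
tcp_rot: [0.73, -0.683, 0.006, -0.0]
force: [-0.5, -0.4, -5.1]
grip_width: 12.9
clock: 24.6
tcp_pos: [547.0, -434.2, 157.8]
tcp_rot: [0.73, -0.683, 0.009, -0.0]
force: [0.6, 0.6, -4.7]
grip_width: 12.7
turn [-0.012 -0.012 -0.   ] shift now [0.     0.004  0.0007] shift after turn [0.     0.004  0.0008]
turn [-0.019  0.02   3.141] shift now [0.     0.004  0.0007] shift after turn [-0.     -0.004   0.0008]
t 24.6 tcp [ 547.  -434.2  157.8] F [ 0.6  0.6 -4.7] w 12.7 j [-0.72  0.58  0.95  0.    1.6   0.78]
22 90 edge x, y lo/mid/hi (rack frame) 41.3 [-80.  -58.7 -32.8]
42 131 edge x, y lo/mid/hi (rack frame) 45.3 [-78.3 -57.4 -31.7]
62 201 edge x, y lo/mid/hi (rack frame) 39.0 [-78.6 -58.  -32.6]
82 70 edge x, y lo/mid/hi (rack frame) 34.1 [-65.6 -59.1 -52.9]
102 92 edge x, y lo/mid/hi (rack frame) 33.9 [-65.3 -58.8 -52.6]
122 127 edge x, y lo/mid/hi (rack frame) 33.8 [-65.  -58.6 -52.2]
142 361 edge x, y lo/mid/hi (rack frame) 33.2 [-74.6 -57.4 -40.8]
```

```bash
python3 -m crank '[0,0,0.003,0.004,-0.012,-0.012,0, 0,0,0,0.003,0,0,0, 0,0,0,0,0,0,0]'; python3 - <<'E'
from h import *
o=ctrl.get_obs();p,d,m=grab('wrist');X=cloud(d,m)
L=R.from_quat(o['tcp_rot']).inv().apply((X-o['tcp_pos']).reshape(-1,3)).reshape(X.shape)
k=(d>0)&(np.abs(L[...,0])<5)&(np.abs(L[...,1])<27)&(L[...,2]>-40)&(L[...,2]<5)&(p.min(2)>60)
q=X[k];print(len(q),'top z',np.percentile(q[:,2],[5,25,50,75,95]).round(1),o['tcp_pos'],o['force'])
E
```

```text
clock: 24.95
tcp_pos: [547.0, -435.4, 157.4]
tcp_rot: [0.73, -0.683, 0.006, -0.002]
force: [-0.4, 1.3, -6.1]
grip_width: 13.0
3330 top z [172.2 172.7 173.1 173.4 174. ] [ 546.95917574 -435.42788419  157.41882299] [-0.38641778  1.27023713 -6.05210749]
```

The top end is at z = 173, where 174 means standing on the floor, so the plate is down. I release and back out upward.

```bash
python3 -m crank '[0.03,0,0,0,0,0,0, 0.045,0,0,0,0,0,0, 0.045,0,0,0,0,0,0, 0.045,0,0,-0.02,0,0,0, 0.045,0,0,-0.04,0,0,0, 0.045,0,0,-0.04,0,0,0, 0.045,0,0,-0.04,0,0,0, 0.045,0,0,0,0,0,0]' 40; python3 - <<'E'
from h import *
a=np.radians(3.8);rc=np.array([537.4,-377.9,0])
p,d,m=grab('wrist');X=cloud(d,m);cv2.imwrite('pics/w8.png',p)
def rk(X):
    Y=X-rc;return np.stack([Y[...,0]*np.cos(a)+Y[...,1]*np.sin(a),-Y[...,0]*np.sin(a)+Y[...,1]*np.cos(a),Y[...,2]],-1)
Y=rk(X);k=(d>0)&(np.abs(Y[...,0])<60)&(np.abs(Y[...,1]+56)<25)&(Y[...,2]>168)&(Y[...,2]<182)
q=Y[k];print('top',len(q),np.percentile(q,[2,50,98],axis=0).round(1).tolist())
for z0 in(80,100,120,140,160):
    q=Y[(np.abs(Y[...,2]-z0)<5)&(np.abs(Y[...,1]+56)<20)&(Y[...,0]>20)&(Y[...,0]<45)]
    if len(q)>5:print(z0,len(q),np.median(q,axis=0).round(1))
p,d,m=grab('side');X=cloud(d,m)
hsv=cv2.cvtColor(p,cv2.COLOR_BGR2HSV)
Y=rk(X)
for n,y in(('a',56),('b',0)):
    k=(d>0)&(np.abs(Y[...,0])<60)&(np.abs(Y[...,1]-y)<14)&(Y[...,2]>95)&(Y[...,2]<130);q=X[k]
    if len(q):print(n,len(q),cv2.minAreaRect(q[:,:2].astype(np.float32)),q[:,2].max())
b=X-np.array([515,340,0]);k=(np.abs(b[...,0])<95)&(np.abs(b[...,1])<80)&(hsv[...,1]>80)&(hsv[...,0]<25)&(X[...,2]>5)
print('offcut px',k.sum(),np.median(X[k],axis=0))
cv2.imwrite('pics/s8.png',cv2.resize(p[90:320,220:400],None,fx=3,fy=2.6))
print(ctrl.get_obs()['clock'])
E
```

```text
clock: 25.8
tcp_pos: [544.9, -435.0, 300.4]
tcp_rot: [0.73, -0.683, 0.006, -0.001]
force: [-0.2, -0.2, -0.1]
grip_width: 44.7
top 1333 [[-24.1, -66.8, 171.3], [5.8, -60.4, 172.7], [33.9, -53.3, 174.0]]
80 18 [ 34.3 -59.3  77.3]
100 16 [ 34.4 -59.7 100. ]
120 16 [ 34.4 -60.5 119.6]
140 31 [ 34.4 -59.9 141.6]
160 36 [ 34.4 -60.1 159.2]
a 281 ((531.4139404296875, -323.68792724609375), (79.0577392578125, 19.17058563232422), 4.500830173492432) 124.8300573757042
b 82 ((543.0308837890625, -376.8122863769531), (58.066795349121094, 15.990087509155273), 8.89560604095459) 115.3502555835928
offcut px 162 [511.77965379 328.36759734  78.18520755]
25.9
```

View pics/s8.png

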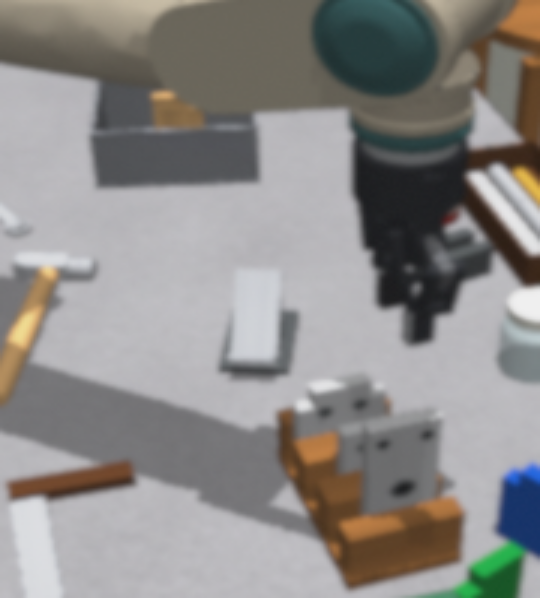

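The side crop shows the plate upright in the near slot at (400,460), both stored plates in place and the offcut in the bin at (178,108). The gripper is clear, so I hand in.

```bash
python3 -c "
from station import ctrl
print(ctrl.sign_off())"
```

```text
the job is handed in; nothing more can be done
None
```

I finished the job and handed it in at about 26 s on the robot's clock; the hand-in reports no verdict. The offcut is in the scrap bin. The long plate was laid on the rest, released and retaken by its upper end. It now stands in the freed slot.

**Last checks, from the camera depth:**
- **Jig plate:** upright, with its top at z ≈ 173 mm (174 expected on the slot floor). It is about 5 mm from the middle of the slot's length and 4 mm towards the slot's outer wall.
- **Stored plates:** the notched one is within about 2 mm of its start. The square one measured about 3 mm off in one view where the new plate partly hides it; its apparent turn of about 5° is probably from that too.
- **Offcut:** standing upright inside the bin, not lying flat.
- **Gripper:** raised about 125 mm above the plate's top and touching nothing.

**Checks that disagreed:**
- **Slip in the first grip:** the plate slid about 4 mm in the fingers on the way to the rest, so I corrected for it and gripped harder.
- **No contact force in the slot:** the wrist force showed no clear contact with the slot floor. I judged the plate seated because it stopped going down and from its measured top height.

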